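Pick up the prepared pipe with tongs

ROBOT

A 6-joint arm with a two-finger parallel gripper is mounted at the origin on a cart in front of the work surface, level with it; the furniture and walls round the work are solid. World frame = base frame: x ahead of the robot, y to its left, z up, the work surface at z = 0. Lengths are in m, angles in rad, forces in N, time in s.
With the tool pointing down it reaches from about 0.275 to 0.85 m from the base axis. Payload 19 kg.
Tool frame: the origin (TCP) lies midway between the tips of the shut fingers; the grasp point (between the pads) lies 19 mm behind it; z points along the fingers, y is the line along which they close (so a half turn about z gives the same grasp; the last joint's range is limited). The gripper opens to 85 mm and grips with 20 to 120 N. Pads are 22 mm wide; open, the fingers measure 114 mm over their backs; the gripper's body (76 mm by 85 mm) begins 54 mm behind the grasp point. The pads swing forward as they close: fully open they stand 13 mm farther back than shut.
Start: joints at [-1.351, 0.15, 1.437, -0, 1.554, -0.134], TCP at [0.199, -0.539, 0.207] pointing down, gripper open.
Joint ranges: [-2.8, 2.8], [-0.68, 2.1], [0.12, 2.68], [-1.39, 4.53], [0.16, 2.79], [-2.81, 2.81]. Speed limits (rad/s): [1.89, 1.89, 2.22, 3.01, 3.01, 3.01].

INTERFACE

Orientations are given as a rotation vector (axis times angle).
In Python, from workcell import env, cams gives the robot as it stands.
- The arm moves only by the tool step_arm, never from a script. Its argument "targets" is a list that holds one entry, the list of rows, each a list of 7 numbers: the shift along the world's x, y, z in units of 0.03 m (1.0 is 0.03 m), then the turn, a rotation vector about the world's x, y, z in units of pi rad (1.0 is pi rad), then the gripper's target within -1 to 1 (shut at 1, half-way at 0, fully open at -1). A call has 1 to 20 rows; each row shifts and turns the commanded pose from where the row before left it; what a row does not reach is not made up. A row lasts 1/12 s, in which the tool goes at most 41.7 mm and 7.16 degrees, less where a joint would pass 70% of its speed; a pose out of reach is approached as far as the arm can. A call with a number of a shift or a turn outside -1 to 1 is refused whole. A call with a gripper value outside its range is refused whole. The fingers move at their own pace and stop on an object; "squeeze" is the grip in N (left out, the last holds). Time passes only in rows, so rows that do not move let the fingers close. It gives the time, the measured TCP pose, the force, the opening and the grip force at its end, in the units of the state.
- env.sense(): the state, without advancing time (a new reading comes with each control period).
- cams.snapshot(name): name is "side" or "top" or "wrist"; returns the picture (400x640x3 uint8, blue, green, red); there is no depth.
- cams.camera_info(name): a dict with "intrinsics" (3x3 intrinsics, pixels), "rvec" (rotation vector, rad) and "tvec" (3), from world to camera coordinates, as OpenCV has them. Camera axes: x right, y down, z forward; pixel columns grow to the right and rows downward; lengths in m; the calibration is good to about 2 mm. The wrist camera is an equidistant fisheye: a pixel r from the principal point sees the ray r / f radians off the axis. A picture is of the moment at which its call begins: read the wrist's pose just before it. camera_info takes no time and is no camera call; for the wrist camera it gives the pose at the moment of the call.
- env.hand_in(): hands the job in; it is judged then, once.
Trained networks look in the newest picture that a camera, given by its name, has taken for a name from the list of things; names that differ only in an ending like _2 or _b are one class to them, and where a whole thing is asked for, a point or a joint stands for the part that bears it (a point fixed in the world has none). Each returns a list of dicts, best first, with "p" (0 to 1); they miss things now and then, are a little off and sometimes report something else, mostly with a low value. They report only what shows in the picture. A call takes as long as a camera call. They do not tell look-alikes from the thing itself.
- cams.outline_of(thing, camera): "mask" (400x640 bool, what is visible of it) and "rect" ([left, top, width, height] in pixels, round what is visible of it).
- cams.place_of(thing, camera): "pixel" ([row, column] in pixels: a listed point, or the origin of a listed thing).
The state is a dict: "time_s": time; "qpos": joint angles; "joint_vel": joint speeds; "effort": joint torques, N m; "tool_pos": TCP position; "tool_rot": TCP orientation; "force": force on the tool from outside, world axes, zero at the start; "moment": the same for the moment, N m; "opening": finger opening in m; "finger_force": force on a finger pad.
Only numpy, scipy, OpenCV 4.12 (cv2) and the standard library are available. Lean on these libraries where they do the work, as an engineer would, in place of code of your own. Each camera call takes 0.05 s, during which the arm holds its last target. There are 200 camera calls.

TASK

Two copper pipe offcuts lie on the setting-out board, one behind a brass elbow and one behind a straight coupler. The one behind the elbow has been cleaned for its joint, so do not touch it with the robot's fingers: take the sprung tongs out of their stand, close them on the middle of that pipe and lift it level, about 12 cm above where it lay. Leave the other pipe and both fittings where they are, and finish while still holding the pipe up in the tongs.

Things in the scene. Friction and masses are not known exactly. Their poses are not given: they have to be found in the camera images.
- tongs_grip (a point): midpoint between the two black rubber grip plates on the outsides of the upright tongs' arms (each 22 mm wide, 42 mm tall, centred at this height): take them here. z up along the tongs, y the line along which the arms close. Width over the plates: 45 mm free (fully open), 36 mm with arms parallel. Top of the hinge block (32 mm wide) 40 mm above this point
- tongs_tip (a point): midpoint between the lower ends of the two jaws, 99 mm below tongs_grip, same axes. Flat rubber jaw faces 18 mm wide (x), 26 mm tall (upward from here); each jaw 5.5 mm thick. Gap between the jaws: 56 mm free, 21 mm with arms parallel; about 40 mm when the gripper's pads stand 41 to 42 mm apart on the plates: the tongs are then held firmly enough to carry, but open
- tongs_left (a joint): closing angle of one tongs arm in rad: 0 free and open, 0.13 arms parallel, 0.165 the stop; the jaw gap is 21 mm + 270 mm x (0.13 - angle); the other arm moves as its mirror image. Sprung open: squeezing the plates takes about 4 N at first, 8 N when parallel
- tongs: the tongs, steel, rubber-faced, 139 mm tall, 0.11 kg, standing jaws down and hinge up; origin on their centre line at the jaws' lower end, axes as tongs_grip
- stand: fixed dark steel stand, a rectangular sleeve 36 x 80 mm outside, 55 mm tall, walls 5 mm, on a foot plate 75 x 105 mm; origin on the worktop under its centre; the tongs stand in it on a floor 5 mm up
- board: fixed plywood board 200 (x) x 220 (y) x 10 mm; origin on the worktop under its centre, +x from the fittings' side to the pipes' side. Two places, at y = +55 and -55 mm: a fitting at x = -65 mm, behind it a pipe along x, centred near x = 30 mm, in two wooden V saddles (10 mm thick, 35 mm either side of x = 30 mm, tops 41 mm above the worktop)
- pipe_a_mid (a point): centre of one copper pipe offcut, 22 mm in diameter, 110 mm long, 0.05 kg, lying level in its saddles at the board's y = +55 mm; its length is its own y axis. The centre is 42 mm above the worktop, 21 mm clear under the pipe at its middle
- pipe_b_mid (a point): centre of the other copper pipe offcut, the same in every way, at the board's y = -55 mm
- pipe_a: the pipe of pipe_a_mid; origin 11 mm below its centre as built
- pipe_b: the pipe of pipe_b_mid; origin 11 mm below its centre as built
- elbow_mid (a point): centre of the brass elbow, a right-angled pipe fitting 44 x 44 x 27 mm, lying on the board in front of one of the pipes (which one changes)
- coupler_mid (a point): centre of the straight brass coupler 27 x 64 x 24 mm, lying on the board in front of the other pipe
Not all that is in view belongs to the job. What is shaped like the tongs but blue is not meant. What is shaped like the part that bears elbow_mid but purple is not meant.

How it is judged:
By the outcome, as a careful person would: the job done as asked, in the order asked, and still so for the second after the job is handed in, while the arm keeps its last pose, push and grip.
It also fails if it takes over 38 s, if anything falls off the work surface, if the arm or the gripper's body presses on something with over 40 N, if the wrist force passes 120 N, or if a joint passes its speed limit or range.

## Working session

There is one attempt and no reset: what is moved stays moved. The work goes in short steps, Python scripts to look and compute and a tool call to move; the robot and the scene stay as the last step left them, time stands still between calls to the robot, and variables do not carry over. Pictures are saved under pics/ and viewed, at most 10 in all, crops included, and the job is handed in when it is done.

Besides the shell and the picture viewer there is one more tool, called after "Request:" by a JSON object that holds its "fn" and its "kwargs", one argument or row to a line. step_arm: Moves the arm, as the interface text tells. Shifts and turns lie within -1 to 1; 1 stands for 0.03 m of shift or pi rad of turn. Its arguments: {"type":"object","properties":{"targets":{"type":"array"},"squeeze":{"type":"number"}},"required":["targets"]}

```bash
mkdir -p pics; cat > h.py <<'E'
import numpy as np,cv2
from workcell import env,cams
def ray(name,px,info=None):
    i=info or cams.camera_info(name);K=np.array(i["intrinsics"]);R=cv2.Rodrigues(np.array(i["rvec"],float))[0];t=np.array(i["tvec"],float).ravel()
    u=(px[1]-K[0,2])/K[0,0];v=(px[0]-K[1,2])/K[1,1]
    if name=="wrist":
        r=np.hypot(u,v);s=np.sin(r)/r if r>1e-9 else 1;d=np.array([u*s,v*s,np.cos(r)])
    else: d=np.array([u,v,1.])
    return -R.T@t,R.T@d
def atz(name,px,z):
    c,d=ray(name,px);return c+d*(z-c[2])/d[2]
def proj(name,P):
    i=cams.camera_info(name);K=np.array(i["intrinsics"]);R=cv2.Rodrigues(np.array(i["rvec"],float))[0];p=R@np.array(P)+np.array(i["tvec"],float).ravel()
    a,b=p[0]/p[2],p[1]/p[2]
    if name=="wrist":
        n=np.hypot(p[0],p[1]);th=np.arctan2(n,p[2]);a,b=p[0]/n*th,p[1]/n*th
    return np.array([K[1,2]+K[1,1]*b,K[0,2]+K[0,0]*a])
E
python3 - <<'E'
from h import *
np.set_printoptions(precision=4,suppress=True)
s=env.sense();print(s)
Z=dict(tongs_grip=.104,tongs_tip=.005,pipe_a_mid=.042,pipe_b_mid=.042,elbow_mid=.023,coupler_mid=.022,stand=0,board=0)
for n in ("top","side"):
    im=cams.snapshot(n);cv2.imwrite(f"pics/{n}0.png",im);c,d=ray(n,(200,320));print(n,c,d)
    for k,z in Z.items():
        for r in cams.place_of(k,n)[:3]: print(n,k,round(r["p"],2),np.round(r["pixel"],1),atz(n,r["pixel"],z))
print(env.sense()["time_s"])
E
```

```text
{'time_s': 0.0, 'qpos': array([-1.351 ,  0.151 ,  1.438 , -0.    ,  1.5538, -0.134 ]), 'joint_vel': array([ 0.0002, -0.0008,  0.0001,  0.0005, -0.0002, -0.0013]), 'effort': array([ -0.0001, -71.3039, -57.0871,  -0.0002,   0.0088,   0.    ]), 'tool_pos': array([ 0.1991, -0.5391,  0.2068]), 'tool_rot': array([-3.0913, -0.5526,  0.0001]), 'force': array([ 0.0229, -0.2031, -0.1497]), 'moment': array([ 0.0279,  0.0023, -0.0523]), 'finger_force': 0.0, 'opening': 0.08533978812617905}
top [0.4108 0.1167 0.9579] [ 0.1187 -0.0298 -0.9928]
top tongs_grip 0.76 [174.  209.8] [0.5678 0.3544 0.104 ]
top tongs_grip 0.72 [127.3 198.9] [0.6813 0.3874 0.104 ]
top tongs_tip 0.71 [138.1 208. ] [0.6835 0.3925 0.005 ]
top tongs_tip 0.54 [184.4 223.6] [0.5591 0.3439 0.005 ]
top pipe_a_mid 0.69 [184.4 332.5] [0.5611 0.0584 0.042 ]
top pipe_b_mid 0.78 [178.9 373. ] [ 0.5782 -0.0447  0.042 ]
top pipe_b_mid 0.64 [194.9 352.4] [0.5356 0.0074 0.042 ]
top elbow_mid 0.5 [266.7 328.7] [0.3532 0.0626 0.023 ]
top elbow_mid 0.46 [218.6 335. ] [0.4755 0.049  0.023 ]
top coupler_mid 0.75 [213.5 381.6] [ 0.492 -0.071  0.0
[... 435 characters left out ...]
 0.104 ]
side tongs_tip 0.81 [307.5 210.9] [0.6875 0.3995 0.005 ]
side pipe_a_mid 0.86 [218.2 290.1] [0.5645 0.0468 0.042 ]
side pipe_b_mid 0.78 [203.3 290.5] [ 0.5705 -0.0713  0.042 ]
side elbow_mid 0.77 [228.3 367.8] [0.3586 0.0608 0.023 ]
side elbow_mid 0.61 [224.4 326.5] [0.467  0.0393 0.023 ]
side coupler_mid 0.71 [209.3 317.1] [ 0.4917 -0.0785  0.022 ]
side coupler_mid 0.57 [293.4 279.3] [0.5646 0.3755 0.022 ]
side coupler_mid 0.42 [207.5 290.7] [ 0.5711 -0.0898  0.022 ]
side stand 0.69 [292.5 277.4] [0.5719 0.3383 0.    ]
side board 0.66 [229.6 300.8] [0.5365 0.0246 0.    ]
side board 0.47 [221.7 290.5] [ 0.5682 -0.031   0.    ]
side board 0.26 [246.7 275.9] [0.5945 0.1337 0.    ]
0.9
```

View pics/top0.png

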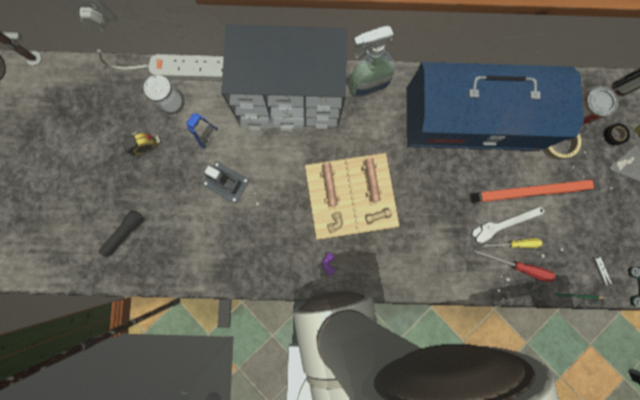

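View pics/side0.png

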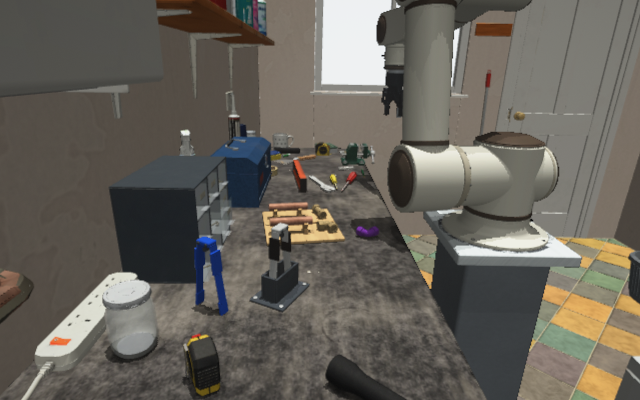

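The elbow (top 335,222) lies in front of the left pipe (330,185), so pipe_a is the one to lift. The coupler (378,215) is in front of pipe_b (373,180).

Candidates for the tongs are the dark ones in the stand (top 222,178; side 280,245) and the blue ones (top 200,128; side 207,265). I choose those in the stand. The purple elbow at (328,263) is a decoy. I'll move over the stand and check from there.

Request:
{"fn": "step_arm", "kwargs": {
  "targets": [
    [[0.4, 1, 0.15, 0, 0, 0.024, -1], [0.4, 1, 0.15, 0, 0, 0.024, -1], [0.4, 1, 0.15, 0, 0, 0.024, -1], [0.4, 1, 0.15, 0, 0, 0.024, -1], [0.4, 1, 0.15, 0, 0, 0.024, -1], [0.4, 1, 0.15, 0, 0, 0.024, -1], [0.4, 1, 0.15, 0, 0, 0.024, -1], [0.4, 1, 0.15, 0, 0, 0.024, -1], [0.4, 1, 0.15, 0, 0, 0.024, -1], [0.4, 1, 0.15, 0, 0, 0.024, -1], [0.4, 1, 0.15, 0, 0, 0.024, -1], [0.4, 1, 0.15, 0, 0, 0.024, -1], [0.4, 1, 0.15, 0, 0, 0.024, -1], [0.4, 1, 0.15, 0, 0, 0.024, -1]]
  ]
}}

```text
time_s: 2.07
tool_pos: [0.3674, -0.1178, 0.2708]
tool_rot: [2.389, 2.039, 0.0]
force: [0.4, -1.2, -0.2]
opening: 0.0853
finger_force: 0.0
```

Request:
{"fn": "step_arm", "kwargs": {
  "targets": [
    [[0.4, 1, 0.15, 0, 0, 0.024, -1], [0.4, 1, 0.15, 0, 0, 0.024, -1], [0.4, 1, 0.15, 0, 0, 0.024, -1], [0.4, 1, 0.15, 0, 0, 0.024, -1], [0.4, 1, 0.15, 0, 0, 0.024, -1], [0.4, 1, 0.15, 0, 0, 0.024, -1], [0.4, 1, 0.15, 0, 0, 0.024, -1], [0.4, 1, 0.15, 0, 0, 0.024, -1], [0.4, 1, 0.15, 0, 0, 0.024, -1], [0.4, 1, 0.15, 0, 0, 0.024, -1], [0.4, 1, 0.15, 0, 0, 0.024, -1], [0.4, 1, 0.15, 0, 0, 0.024, -1], [0.4, 1, 0.15, 0, 0, 0.024, -1], [0, 0, 0, 0, 0, 0, -1]]
  ]
}}

```text
time_s: 3.23
tool_pos: [0.5242, 0.2748, 0.3281]
tool_rot: [-1.142, -2.926, -0.0]
force: [-1.2, -0.2, -0.9]
opening: 0.0854
finger_force: 0.0
```

```bash
cat > look.py <<'E'
from h import *
import sys
np.set_printoptions(precision=4,suppress=True)
s=env.sense();print(s["time_s"],s["tool_pos"],s["tool_rot"],s["opening"],s["qpos"])
Z=dict(tongs_grip=.104,tongs_tip=.005,stand=0,pipe_a_mid=.042,elbow_mid=.023)
im=cams.snapshot("wrist");cv2.imwrite(f"pics/{sys.argv[1]}.png",im);print(*ray("wrist",(200,320)))
for k in sys.argv[2:]:
    for r in cams.place_of(k,"wrist")[:2]: print(k,round(r["p"],2),np.round(r["pixel"],1),atz("wrist",r["pixel"],Z[k]))
E
python3 look.py w1 tongs_grip tongs_tip stand
```

```text
3.2333 [0.5242 0.2748 0.3281] [-1.1417 -2.9256 -0.0005] 0.08539683604647808 [ 0.3521  0.1777  1.1659  0.001   1.7987 -0.4743]
[0.4693 0.3245 0.4944] [ 0.2128 -0.1938 -0.9577]
tongs_grip 0.94 [157.4 378.8] [0.5653 0.3384 0.104 ]
tongs_grip 0.78 [196.9 459.6] [0.6864 0.3913 0.104 ]
tongs_tip 0.64 [181.7 435.7] [0.6883 0.3893 0.005 ]
stand 0.77 [148.6 364.5] [0.5645 0.333  0.    ]
```

View pics/w1.png

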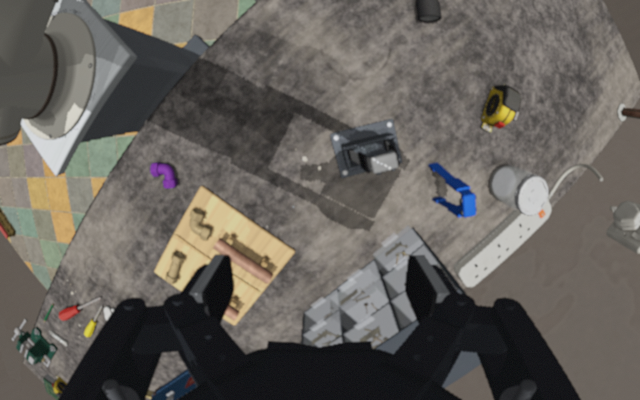

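The wrist view shows the steel tongs in their stand at (378,157), the blue look-alike at (455,190), the purple elbow at (163,175), and the brass elbow (200,223) in front of its pipe (245,255). Next I'll do the close crop and work out the stand's yaw.

```bash
python3 - <<'E'
from h import *
np.set_printoptions(precision=4,suppress=True)
im=cv2.imread("pics/w1.png")
a=cv2.resize(im[105:195,310:420],None,fx=5,fy=5,interpolation=cv2.INTER_CUBIC)
b=cv2.resize(im[180:330,150:300],None,fx=3,fy=3,interpolation=cv2.INTER_CUBIC)
o=np.zeros((450,1000,3),np.uint8);o[:,:550]=a;o[:,550:]=b
cv2.imwrite("pics/c1.png",cv2.resize(o,(800,360)))
for n in("pipe_a_mid","elbow_mid"):
  for r in cams.outline_of(n,"wrist")[:3]:
    ys,xs=np.nonzero(r["mask"]);z=.045 if "pipe" in n else .023
    P=np.array([atz("wrist",p,z)[:2] for p in zip(ys,xs)]);c,(w,h),an=cv2.minAreaRect(P.astype(np.float32)*1000)
    e=np.linalg.eigh(np.cov(P.T))[1][:,1];print(n,r["p"],c,w,h,an,np.degrees(np.arctan2(e[1],e[0])))
E
```

```text
pipe_a_mid 0.71 (559.0484619140625, 62.88260269165039) 112.14262390136719 26.80238914489746 9.768921852111816 -170.66607449108668
elbow_mid 0.83 (462.7254943847656, 42.58732604980469) 39.62311935424805 61.179786682128906 64.82862091064453 152.06507802223732
elbow_mid 0.64 (359.2221984863281, 65.0455551147461) 60.223846435546875 36.67133712768555 4.365918159484863 -173.51234065343763
```

View pics/c1.png

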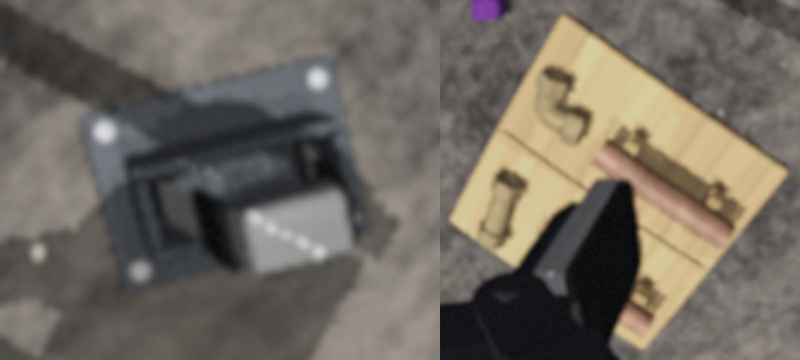

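The crop confirms it: steel tongs with a grey hinge block in the stand. The elbow's pipe is the upper one. Foot screws are at crop (104,131), (318,78) and (140,270).

```bash
python3 - <<'E'
from h import *
np.set_printoptions(precision=4,suppress=True)
f=lambda x,y,z:atz("wrist",(105+y/4-.4,310+x/4-.4),z)[:2]
A,B,C=f(104,131,.006),f(318,78,.006),f(140,270,.006)
ang=lambda d:np.degrees(np.arctan2(d[1],d[0]))
print(A,B,C,ang(B-A),ang(C-A),np.linalg.norm(B-A),np.linalg.norm(C-A),"centre",(B+C)/2)
q=[f(x,y,.144) for x,y in((240,208),(345,183),(354,254),(258,274))];print(q,ang(q[1]-q[0]),ang(q[2]-q[3]),np.mean(q,0))
E
```

```text
[0.5191 0.3106] [0.5607 0.3887] [0.5705 0.2833] 61.969673029370725 -28.044871910439674 0.08847815715511131 0.058187045293007826 centre [0.5656 0.336 ]
[array([0.5479, 0.3278]), array([0.5632, 0.3558]), array([0.5812, 0.3443]), array([0.5662, 0.3189])] 61.36614499493134 59.446478662186166 [0.5646 0.3367]
```

Request:
{"fn": "step_arm", "kwargs": {
  "targets": [
    [[0.27, 0.42, -0.8, 0, 0, 0.016, -1], [0.27, 0.42, -0.8, 0, 0, 0.016, -1], [0.27, 0.42, -0.8, 0, 0, 0.016, -1], [0.27, 0.42, -0.8, 0, 0, 0.016, -1], [0.27, 0.42, -0.8, 0, 0, 0.016, -1], [0, 0, 0, 0, 0, 0, -1]]
  ]
}}

```text
time_s: 4.03
tool_pos: [0.563, 0.3336, 0.2036]
tool_rot: [-0.773, -3.04, 0.006]
force: [-0.1, 0.1, -1.2]
opening: 0.0856
finger_force: 0.0
```

```bash
python3 look.py w2 tongs_grip stand; python3 - <<'E'
from h import *
im=cv2.imread("pics/w2.png");print(proj("wrist",[.565,.337,.144]))
cv2.imwrite("pics/w2c.png",cv2.resize(im[120:360,200:440],None,fx=2.4,fy=2.4,interpolation=cv2.INTER_CUBIC))
E
```

```text
4.0333 [0.563  0.3336 0.2036] [-0.7734 -3.0397  0.0058] 0.08556750119832279 [ 0.4172  0.323   1.2337  0.0002  1.5911 -0.6553]
[0.4983 0.37   0.373 ] [ 0.2511 -0.1373 -0.9582]
tongs_grip 0.94 [193.5 331.7] [0.5698 0.3434 0.104 ]
tongs_grip 0.9 [271.1 429.6] [0.6938 0.3947 0.104 ]
stand 0.79 [170.7 322.3] [0.5669 0.3369 0.    ]
stand 0.36 [272.2 147.9] [0.5721 0.0222 0.    ]
[204.77419974 323.27329624]
```

View pics/w2c.png

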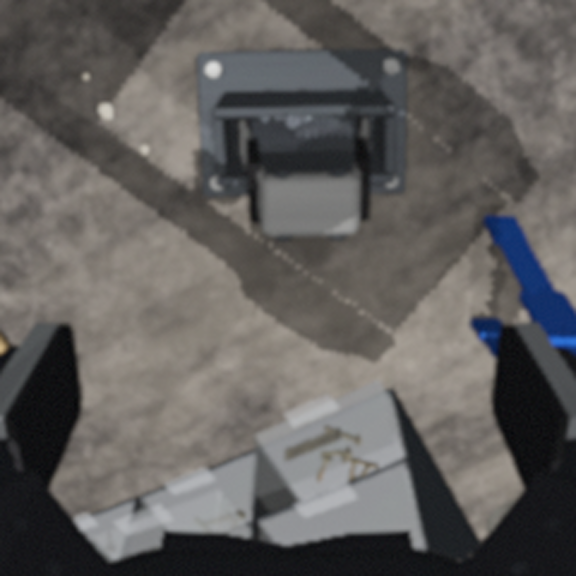

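The hinge block is central at crop (309,205), pixel (328.5,205.5), and the foot edges are aligned with the gripper within about 1°. I'll compute the residual from that and from the screws.

```bash
python3 - <<'E'
from h import *
np.set_printoptions(precision=4,suppress=True)
f=lambda x,y,z:atz("wrist",(120+y/2.4-.3,200+x/2.4-.3),z)[:2]
print(f(309,205,.144))
S=[f(212,69,.006),f(392,66,.006),f(215,183,.006),f(392,183,.006)];print(np.mean(S,0))
ang=lambda d:np.degrees(np.arctan2(d[1],d[0]));print(ang(S[1]-S[0]),ang(S[3]-S[2]))
s=env.sense();R=cv2.Rodrigues(s["tool_rot"])[0];print(R, ang(R[:2,1]))
E
```

```text
[0.5672 0.3404]
[0.5695 0.3405]
62.326122461193556 61.22748892644518
[[-0.8763  0.4818  0.0008]
 [ 0.4818  0.8763  0.0001]
 [-0.0007  0.0005 -1.    ]] 61.19449861158509
```

Request:
{"fn": "step_arm", "kwargs": {
  "targets": [
    [[0.06, 0.1, -0.8, 0, 0, 0.001, -1], [0.06, 0.1, -0.8, 0, 0, 0.001, -1], [0, 0, -0.8, 0, 0, 0, -1], [0, 0, -0.8, 0, 0, 0, -1], [0, 0, -0.5, 0, 0, 0, -1], [0, 0, -0.3, 0, 0, 0, -1], [0, 0, 0, 0, 0, 0, -1]]
  ]
}}

```text
time_s: 4.77
tool_pos: [0.5671, 0.3389, 0.0888]
tool_rot: [-0.771, -3.045, 0.001]
force: [-0.7, -0.6, -0.5]
opening: 0.0857
finger_force: 0.0
```

```bash
python3 look.py w3 tongs_grip; python3 - <<'E'
from h import *
print(env.sense()["tool_pos"],proj("wrist",[.567,.340,.144]))
E
```

```text
4.7667 [0.5671 0.3389 0.0888] [-0.7708 -3.0453  0.0006] 0.08572180595336357 [ 0.4222  0.3877  1.3814 -0.0002  1.373  -0.6527]
[0.5018 0.3755 0.2564] [ 0.2564 -0.1338 -0.9573]
tongs_grip 0.91 [342.8 466.2] [0.6895 0.3968 0.104 ]
tongs_grip 0.81 [245.4 320.3] [0.566  0.3422 0.104 ]
[0.5679289 0.3395419 0.0908164] [288.65784267 317.33516338]
```

View pics/w3.png

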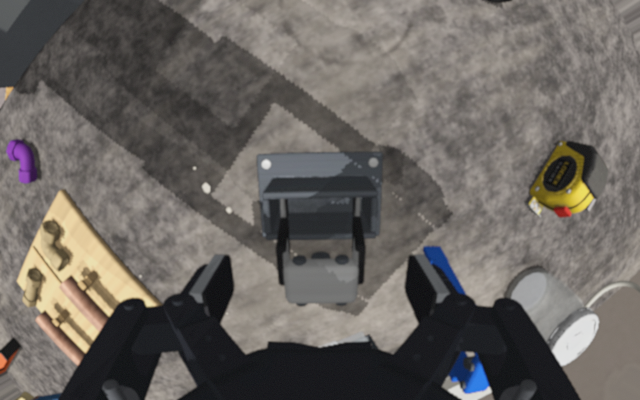

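Centred at col 320. I'll go down the last 8 mm and close to about 41.5 mm.

Request:
{"fn": "step_arm", "kwargs": {
  "targets": [
    [[-0.04, 0.04, -0.28, 0, 0, 0, -1], [0, 0, 0, 0, 0, 0, -0.5], [0, 0, 0, 0, 0, 0, 0.03], [0, 0, 0, 0, 0, 0, 0.03], [0, 0, 0, 0, 0, 0, 0.03], [0, 0, 0, 0, 0, 0, 0.03], [0, 0, 0, 0, 0, 0, 0.03], [0, 0, 0, 0, 0, 0, 0.03]]
  ],
  "squeeze": 30
}}

```text
time_s: 5.53
tool_pos: [0.5665, 0.3411, 0.0813]
tool_rot: [0.769, 3.045, 0.001]
force: [0.7, 0.9, 6.4]
opening: 0.0413
finger_force: 10.1
```

Request:
{"fn": "step_arm", "kwargs": {
  "targets": [
    [[0, 0, 0.2, 0, 0, 0, 0.03], [0, 0, 0.4, 0, 0, 0, 0.03], [0, 0, 0.6, 0, 0, 0, 0.03], [0, 0, 0.8, 0, 0, 0, 0.03], [0, 0, 0.8, 0, 0, 0, 0.03], [0, 0, 0.8, 0, 0, 0, 0.03], [0, 0, 0.6, 0, 0, 0, 0.03], [0, 0, 0, 0, 0, 0, 0.03]]
  ]
}}

```text
time_s: 6.2
tool_pos: [0.567, 0.3413, 0.2119]
tool_rot: [0.768, 3.042, 0.006]
force: [-0.0, 0.6, -1.1]
opening: 0.0416
finger_force: 6.1
```

```bash
python3 - <<'E'
from h import *
s=env.sense();print(s["tool_pos"],s["opening"],s["force"])
a=cams.snapshot("side")[100:320,180:400];b=cams.snapshot("wrist")[100:400,150:490]
a=cv2.resize(a,(400,400),interpolation=cv2.INTER_CUBIC);b=cv2.resize(b,(400,353))
o=np.zeros((400,800,3),np.uint8);o[:,:400]=a;o[:353,400:]=b;cv2.imwrite("pics/l1.png",o)
for k in("tongs_grip","tongs_tip"):
  for r in cams.place_of(k,"side")[:3]:
    c,d=ray("side",r["pixel"]);t=(.341-c[1])/d[1];print(k,r["p"],r["pixel"],c+t*d)
E
```

```text
[0.56704988 0.3412903  0.21186985] 0.04160969043174003 [-0.0312273   0.55202533 -1.09857208]
tongs_grip 0.92 [179.4, 275.8] [0.57141253 0.341      0.23304148]
tongs_grip 0.6 [260.4, 205.6] [0.70799368 0.341      0.06969025]
tongs_tip 0.77 [309.4, 210.7] [ 0.70607229  0.341      -0.04043793]
tongs_tip 0.57 [226.9, 279.1] [0.56662998 0.341      0.14200557]
```

View pics/l1.png

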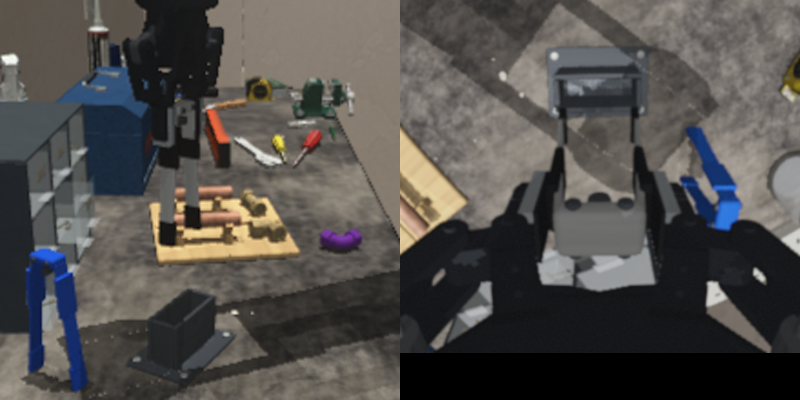

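The tongs came out cleanly and hang vertically between the pads, with the jaws open; the stand is empty. Next I go over the elbow's pipe.

Request:
{"fn": "step_arm", "kwargs": {
  "targets": [
    [[-0.02, -0.4, 0, 0, 0, 0.016, 0.03], [-0.02, -0.85, 0, 0, 0, 0.016, 0.03], [-0.02, -0.85, 0, 0, 0, 0.016, 0.03], [-0.02, -0.85, 0, 0, 0, 0.016, 0.03], [-0.02, -0.85, 0, 0, 0, 0.016, 0.03], [-0.02, -0.85, 0, 0, 0, 0.016, 0.03], [-0.02, -0.85, 0, 0, 0, 0.016, 0.03], [-0.02, -0.85, 0, 0, 0, 0.016, 0.03], [-0.02, -0.85, 0, 0, 0, 0.016, 0.03], [-0.02, -0.85, 0, 0, 0, 0.016, 0.03], [-0.02, -0.85, 0, 0, 0, 0.016, 0.03], [-0.02, -0.5, 0, 0, 0, 0.016, 0.03], [0, 0, 0, 0, 0, 0.019, 0.03], [0, 0, 0, 0, 0, 0, 0.03]]
  ]
}}

```text
time_s: 7.57
tool_pos: [0.5585, 0.0579, 0.2055]
tool_rot: [0.266, -3.129, -0.0]
force: [0.6, -0.2, -1.4]
opening: 0.0416
finger_force: 6.1
```

```bash
python3 - <<'E'
from h import *
np.set_printoptions(precision=4,suppress=True)
s=env.sense();R=cv2.Rodrigues(s["tool_rot"])[0];print(s["tool_pos"],s["opening"],np.degrees(np.arctan2(R[1,1],R[0,1])))
ims={}
for cam in("wrist","top","side"):
  ims[cam]=cams.snapshot(cam)
  for n in("pipe_a_mid","elbow_mid"):
    z=.042 if "pipe" in n else .023
    for r in cams.place_of(n,cam)[:2]: print(cam,n,round(r["p"],2),np.round(r["pixel"],1),atz(cam,r["pixel"],z))
    if n[0]=="p" and cam!="side":
     for r in cams.outline_of(n,cam)[:2]:
      ys,xs=np.nonzero(r["mask"]);P=np.array([atz(cam,p,.045)[:2] for p in zip(ys,xs)]);c,w,_=cv2.minAreaRect(P.astype(np.float32)*1000)
      e=np.linalg.eigh(np.cov(P.T))[1][:,1];print("  mask",r["p"],c,w,np.degrees(np.arctan(e[1]/e[0])))
a=cv2.resize(ims["side"][140:260,230:350],(400,400),interpolation=cv2.INTER_CUBIC);b=cv2.resize(ims["wrist"][100:400,170:470],(400,400))
cv2.imwrite("pics/p1.png",np.hstack([a,b]))
E
```

```text
[0.5585 0.0579 0.2055] 0.041640587163266844 99.73633370482406
wrist pipe_a_mid 0.76 [181.3 329.9] [0.5598 0.0717 0.042 ]
  mask 0.69 (562.7319946289062, 69.1244888305664) (113.08409881591797, 24.049835205078125) 10.477129891168095
wrist elbow_mid 0.84 [  6.9 352. ] [0.3596 0.0635 0.023 ]
wrist elbow_mid 0.6 [ 96.  328.1] [0.4684 0.0546 0.023 ]
top pipe_a_mid 0.74 [183.8 332.5] [0.5627 0.0584 0.042 ]
  mask 0.51 (538.3099975585938, 62.872337341308594) (66.0064926147461, 19.984617233276367) 6.958687993849217
top elbow_mid 0.73 [222.  333.2] [0.4666 0.0535 0.023 ]
side pipe_a_mid 0.84 [219.6 287.1] [0.5718 0.0571 0.042 ]
side elbow_mid 0.63 [225.3 326.8] [0.4664 0.0455 0.023 ]
side elbow_mid 0.54 [231.1 367.5] [0.3618 0.0793 0.023 ]
```

View pics/p1.png

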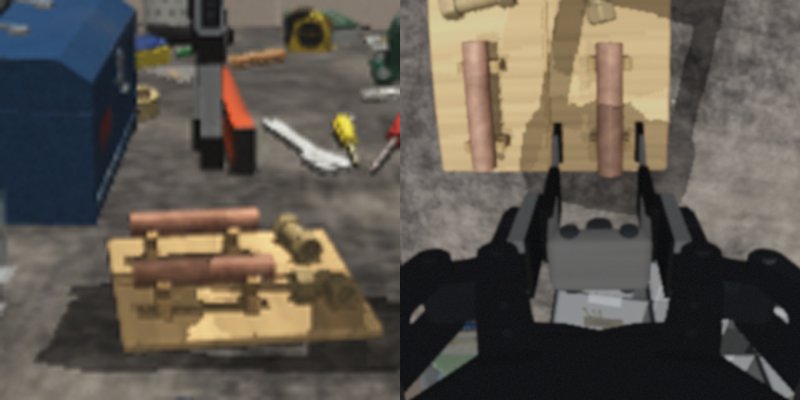

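The jaws straddle the pipe and the yaw is parallel: the pipe axis is at crop x≈609 and the jaw midpoint at ≈599. That means a shift of about 7.5 mm towards +y. I'll apply it, come down to just above the pipe and check again.

Request:
{"fn": "step_arm", "kwargs": {
  "targets": [
    [[0.06, 0.14, -0.4, 0, 0, 0, 0.03], [0.06, 0.14, -0.7, 0, 0, 0, 0.03], [0, 0, -0.5, 0, 0, 0, 0.03], [0, 0, 0, 0, 0, 0, 0.03], [0, 0, 0, 0, 0, 0, 0.03]]
  ]
}}

```text
time_s: 8.53
tool_pos: [0.5621, 0.0675, 0.1576]
tool_rot: [0.264, -3.129, -0.0]
force: [-0.4, -0.1, -0.4]
opening: 0.0415
finger_force: 6.1
```

```bash
python3 - <<'E'
from h import *
np.set_printoptions(precision=4,suppress=True)
s=env.sense();R=cv2.Rodrigues(s["tool_rot"])[0];print(s["tool_pos"],s["opening"],np.degrees(np.arctan2(R[1,1],R[0,1])))
im=cams.snapshot("wrist");print(cams.camera_info("wrist")["intrinsics"])
for r in cams.place_of("pipe_a_mid","wrist")[:2]: print(r["p"],r["pixel"],atz("wrist",r["pixel"],.042))
for r in cams.outline_of("pipe_a_mid","wrist")[:2]:
      ys,xs=np.nonzero(r["mask"]);P=np.array([atz("wrist",p,.047)[:2] for p in zip(ys,xs)]);c,w,_=cv2.minAreaRect(P.astype(np.float32)*1000)
      e=np.linalg.eigh(np.cov(P.T))[1][:,1];print("  mask",r["p"],r["rect"],c,w,np.degrees(np.arctan(e[1]/e[0])))
print(proj("wrist",s["tool_pos"]-[0,0,.076]),proj("wrist",np.append(s["tool_pos"][:2],.053)))
b=cv2.resize(im[100:340,200:440],(600,600),interpolation=cv2.INTER_CUBIC);cv2.imwrite("pics/p2.png",b)
E
```

```text
[0.5621 0.0675 0.1576] 0.041515297300884456 99.65546301957197
[[309.7069   0.     319.0033]
 [  0.     309.7069 202.1466]
 [  0.       0.       1.    ]]
0.96 [189.4, 320.9] [0.563  0.0695 0.042 ]
  mask 0.86 [310.5, 130.0, 20.0, 119.3] (563.0913696289062, 67.6822509765625) (114.33164978027344, 23.708478927612305) 11.398331394268316
[200.0615 318.9902] [190.9573 319.014 ]
```

View pics/p2.png

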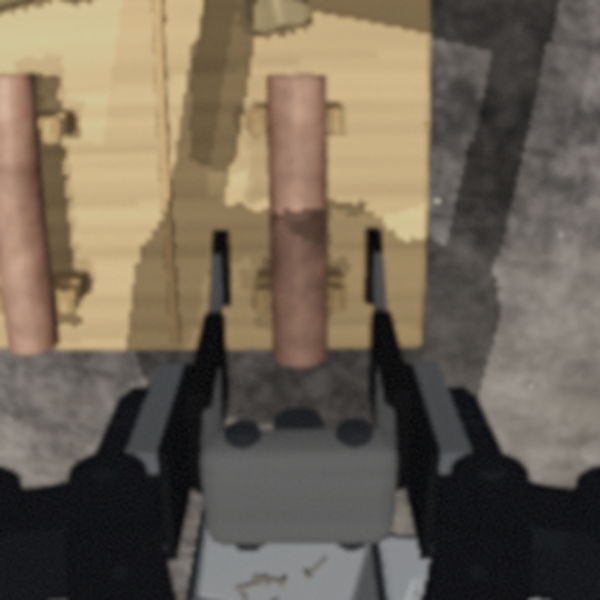

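The pipe is centred between the jaws (crop x 299 against 298). I'll descend so the jaw faces are centred on it, then close.

Request:
{"fn": "step_arm", "kwargs": {
  "targets": [
    [[0, 0, -0.3, 0, 0, 0, 0.03], [0, 0, -0.4, 0, 0, 0, 0.03], [0, 0, -0.4, 0, 0, 0, 0.03], [0, 0, -0.35, 0, 0, 0, 0.03], [0, 0, -0.25, 0, 0, 0, 0.03], [0, 0, 0, 0, 0, 0, 0.03], [0, 0, 0, 0, 0, 0, 0.03]]
  ]
}}

```text
time_s: 9.27
tool_pos: [0.5623, 0.0672, 0.107]
tool_rot: [0.264, -3.13, -0.0]
force: [-0.6, -0.6, -0.4]
opening: 0.0418
finger_force: 6.1
```

Request:
{"fn": "step_arm", "kwargs": {
  "targets": [
    [[0, 0, -0.06, 0, 0, 0, 0.06], [0, 0, 0, 0, 0, 0, 0.09], [0, 0, 0, 0, 0, 0, 0.12], [0, 0, 0, 0, 0, 0, 0.16], [0, 0, 0, 0, 0, 0, 0.25], [0, 0, 0, 0, 0, 0, 0.4], [0, 0, 0, 0, 0, 0, 0.4], [0, 0, 0, 0, 0, 0, 0.4]]
  ],
  "squeeze": 40
}}

```text
time_s: 9.93
tool_pos: [0.5626, 0.0673, 0.1059]
tool_rot: [-0.264, 3.13, -0.0]
force: [0.4, 2.3, 2.2]
opening: 0.0375
finger_force: 40.1
```

Request:
{"fn": "step_arm", "kwargs": {
  "targets": [
    [[0, 0, 0.1, 0, 0, 0, 0.4], [0, 0, 0.2, 0, 0, 0, 0.4], [0, 0, 0.3, 0, 0, 0, 0.4], [0, 0, 0.4, 0, 0, 0, 0.4], [0, 0, 0, 0, 0, 0, 0.4], [0, 0, 0, 0, 0, 0, 0.4]]
  ]
}}

```text
time_s: 10.43
tool_pos: [0.563, 0.0672, 0.1368]
tool_rot: [-0.264, 3.129, -0.001]
force: [-0.2, 0.2, -2.0]
opening: 0.0373
finger_force: 40.2
```

```bash
python3 - <<'E'
from h import *
s=env.sense();print(s["tool_pos"],s["opening"],s["force"],s["finger_force"])
a=cams.snapshot("side")[130:250,230:350];b=cams.snapshot("wrist")[100:340,200:440]
cv2.imwrite("pics/q1.png",np.hstack([cv2.resize(a,(400,400),interpolation=cv2.INTER_CUBIC),cv2.resize(b,(400,400),interpolation=cv2.INTER_CUBIC)]))
E
```

```text
[0.56298058 0.06720772 0.13677991] 0.03729512007335442 [-0.17852743  0.21337297 -1.95450428] 40.20211465191096
```

View pics/q1.png

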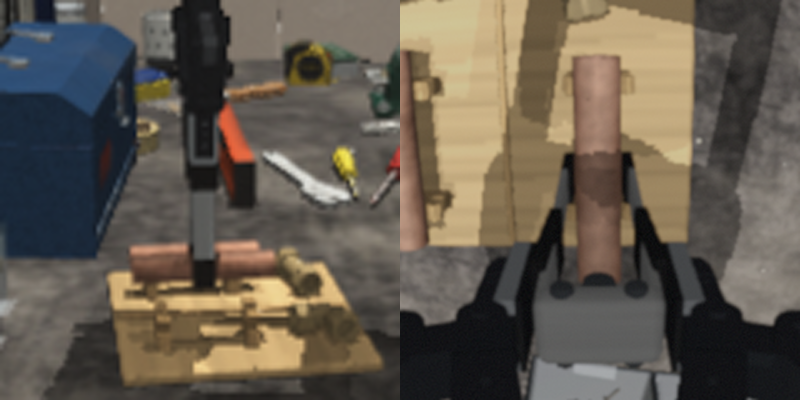

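The pipe is in the jaws, lifted level and clear of its saddles. The other pipe and both fittings haven't moved. I'll raise it the remaining 9 cm.

Request:
{"fn": "step_arm", "kwargs": {
  "targets": [
    [[0, 0, 0.2, 0, 0, 0, 0.4], [0, 0, 0.4, 0, 0, 0, 0.4], [0, 0, 0.6, 0, 0, 0, 0.4], [0, 0, 0.6, 0, 0, 0, 0.4], [0, 0, 0.5, 0, 0, 0, 0.4], [0, 0, 0.4, 0, 0, 0, 0.4], [0, 0, 0.2, 0, 0, 0, 0.4], [0, 0, 0.08, 0, 0, 0, 0.4], [0, 0, 0, 0, 0, 0, 0.4], [0, 0, 0, 0, 0, 0, 0.4], [0, 0, 0, 0, 0, 0, 0.4], [0, 0, 0, 0, 0, 0, 0.4]]
  ]
}}

```text
time_s: 11.53
tool_pos: [0.5623, 0.0672, 0.2243]
tool_rot: [0.264, -3.129, 0.0]
force: [0.6, -0.3, -1.3]
opening: 0.0371
finger_force: 40.3
```

```bash
python3 - <<'E'
from h import *
np.set_printoptions(precision=4,suppress=True)
s=env.sense();print(s["time_s"],s["tool_pos"],s["opening"],s["force"],s["finger_force"])
cams.snapshot("side")
for r in cams.outline_of("pipe_a_mid","side")[:3]:
    ys,xs=np.nonzero(r["mask"]);f=lambda x:(ys[abs(xs-x)<3].mean())
    e=[]
    for x in(xs.min()+4,xs.max()-4):
        c,d=ray("side",(f(x),x)); # vertical plane through pipe axis, yaw 9.7deg
        n=np.array([-.168,.986,0]);t=n@(np.array([.563,.067,0])-c)/(n@d);e.append(c+t*d)
    print(r["p"],r["rect"],e)
E
```

```text
11.5333 [0.5623 0.0672 0.2243] 0.03714932550609593 [ 0.607  -0.2992 -1.3338] 40.266906204633415
0.82 [270.7, 170.2, 44.3, 12.3] [array([0.6051, 0.0742, 0.1597]), array([0.5183, 0.0594, 0.1605])]
0.73 [260.6, 210.3, 78.8, 34.2] [array([0.6251, 0.0776, 0.0304]), array([ 0.4324,  0.0447, -0.009 ])]
```

The pipe is level at z ≈ 0.160 m, which is 11.8 cm up. Handing in.

```bash
python3 -c "
from workcell import env
print(env.hand_in())"
```

```text
the job is handed in; nothing more can be done
None
```

I handed the job in at about 11.5 s, with the pipe behind the elbow held level in the tongs about 12 cm above where it lay; the robot's fingers held only the tongs, and the other pipe and both fittings were not disturbed.

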